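# Clamp the mended drying-rack block with a one-hand bar clamp

## Task

The mended end block of the drying rack stands in the bar clamp: turn the brass hex lock nut a good quarter turn anticlockwise (seen from above), so that its red tongue is well clear of the orange trigger. Then pump the trigger back and forth until the sprung pad has pushed the block against the fixed jaw and is itself pressed about half-way into its sleeve, never nearly all the way in; move the jaw with the trigger alone, not by touching the sleeve or pad. Finish while still holding the trigger pulled, since the pressure goes when it is let go, with the block upright in the clamp and the other things on the table left where they are.

Things in the scene. Friction and masses are not known exactly. Their poses are not given: they have to be found in the camera images.
- clamp: bar clamp, screwed down by its dark steel plate (375 x 70 x 10 mm); place and angle vary. Origin: on the table directly below the trigger pivot. Its x axis points along the rod from the trigger to the fixed jaw, its z axis up, and y to the left of x. Nut axis at x = -100 mm; two blue cheeks (x -40 to 40 mm, 50 mm wide over both, top 90 mm up) carry the pivot; the plate runs from x = -140 to 235 mm; the rod's axis is 36 mm above the table
- fixed_jaw: blue upright plate 54 mm wide at the far end of the clamp, from 10 to 70 mm above the table; the face that the block is pressed against is at x = 205 mm in the clamp's frame. Its origin is that of the clamp
- rack_block: wooden workpiece, loose: square block 40 x 40 x 42 mm with a turned knob (34 mm across) on top, 79 mm high in all, about 90 g. It stands on the base plate between pad and fixed jaw, 5 to 13 mm short of the fixed jaw at the start. Origin: centre of its underside, z up
- jaw_sleeve: dark steel sleeve (30 mm across, 30 mm long) on the front end of the rod, in which the sprung pad slides; its origin lies on the rod axis and moves with the rod; its mouth is 85 mm ahead (+x) of that origin. Not to be touched by the fingers
- pad_face: black round pad face, 34 mm across and 6 mm thick, on a 20 mm thick stem that slides into the sleeve. Its pressing face is 105 mm ahead (+x) of its origin. Out of its sleeve the stem shows 14 mm: the half next to the pad is orange, the half next to the sleeve white, so that at half-way the white has just gone. Not to be touched by the fingers
- rod (a joint): how far the rod with sleeve and pad has advanced to the fixed jaw, m (0 to 0.085; starts at 0 to 0.035). It moves forward only by the ratchet and is held in place by a brake of 4 N; if the trigger is let go under more load than that, it slides back until 4 to 5 N are left (pad about 3 mm in)
- pad (a joint): how far the pad is pressed into its sleeve, m: 0 is out, 0.007 half-way, 0.014 all the way in. Spring 1500 N/m (10.5 N at half-way)
- trigger (a joint): angle of the trigger, rad: 0 at rest (leaning 0.33 rad from upright towards the fixed jaw), 0.66 fully pulled (leaning as far towards the nut). A light spring (0.05 to 0.13 Nm) returns it. Each rad of pull drives the rod 35 mm forward (slack under 1 mm); on the way back the rod stays. At half-way pad pressure it takes some 8 to 12 N at the grip.
- trigger_pivot (a point): the trigger's hinge line (along the clamp's y axis), 75 mm above the table
- trigger_grip (a point): centre of the trigger's cross bar, 82 mm from the pivot (153 mm above the table at rest, 157 mm when upright), where the trigger is best taken: the bar is a round rod 18 mm across and 44 mm long along the clamp's y axis, so fingers that close along the clamp's x axis, one before and one behind it, let it turn as they pull. The nut is 100 mm behind the pivot
- trigger_bar: the upper part of the orange trigger: stem (12 mm thick, 24 mm wide) and round cross bar; its origin is the pivot and it turns with the trigger
- lock_nut (a joint): angle of the lock nut, rad, growing anticlockwise seen from above: about 0 locked (its tongue points along the clamp's +x and stands right behind the trigger), range -0.05 to 1.8; a quarter turn is 1.57. Turns stiffly (0.06 Nm) and stays where it is left
- nut_grip (a point): point on the nut's vertical axis, 138 mm above the table, at the height to grip. The brass hexagon is 30 mm across flats and reaches from 116 to 150 mm above the table; its x axis points along the red tongue, and two of its flats face along +y and -y of this frame (the others every 60 degrees). The tongue, 12 mm wide and reaching 104 mm from the axis, lies below the hexagon, 106 to 114 mm above the table
- peg_basket: bystander: open white plastic basket of clothes pegs, 170 x 130 x 65 mm; origin under its centre
- cup: bystander: blue ceramic cup, 80 mm across, 85 mm high; origin under its centre
- jar: bystander: grey jar with screw lid, 72 mm across, 85 mm high; origin under its centre
- nozzle: bystander: steel spray nozzle standing on its end, 42 mm across, 104 mm high; origin under its centre
Mind the look-alikes: they are no part of the job. Several things have the shape of the rack_block; the one meant has the colours described above.

How it is judged:
By the outcome, as a careful person would: the job done as asked, in the order asked, and still so for the second after the job is handed in, while the arm keeps its last pose, push and grip.
It also fails if it takes over 58 s, if anything falls off the work surface, if the arm or the gripper's body presses on something with over 40 N, if the wrist force passes 120 N, or if a joint passes its speed limit or range.

## Robot

A 7-joint arm with a two-finger parallel gripper is mounted at the origin on the work surface. World frame = base frame: x ahead of the robot, y to its left, z up, the work surface at z = 0. Lengths are in m, angles in rad, forces in N, time in s.
With the tool pointing down it reaches from about 0.4 to 0.85 m from the base axis. Payload 4.4 kg.
Tool frame: the origin (TCP) lies on the centre line of the jaws, within the pads' length; the fingertips stand 17 mm ahead of it and the grasp point (between the pads) lies 2 mm behind it; z points along the fingers, y is the line along which they close (so a half turn about z gives the same grasp; the last joint's range is limited). The gripper opens to 94 mm and grips with 3 to 60 N. Pads are 16 mm wide; open, the fingers measure 119 mm over their backs; the gripper's body (75 mm by 177 mm) begins 78 mm behind the grasp point.
Start: joints at [-1.305, 0.628, 0.038, 1.517, -0.027, 0.996, -0.02], TCP at [0.212, 0.615, 0.222] pointing down, gripper open.
Joint ranges: [-3.06, 3.06], [-0.37, 2.12], [-1.25, 1.32], [0.18, 2.47], [-1.1, 4.24], [0.23, 1.98], [-2.94, 2.94]. Speed limits (rad/s): [2.57, 2.57, 3.14, 3.14, 3.14, 3.14, 3.14].

## Interface

Orientations are given as a 3x3 rotation matrix whose columns are the frame's x, y, z axes.
In Python, from plant import manip, inverse_kinematics, vision, sign_off, read_clock, read_q, read_dq, read_joint_torque, read_eef_pos, read_ee_rot, read_wrist_force, read_torque, read_width, read_gripper_force gives the robot as it stands. Calls block until the motion is done:
- manip.move_ptp(position, orientation): joint-space move of the TCP to a pose.
- manip.line_to(position, orientation=None, velocity=0.15): straight line of the TCP; orientation=None keeps the orientation; velocity is the mean speed in m/s.
- manip.movej(angles): joint-space move.
- manip.move_gripper(opening, force=None): finger opening in m; force is the grip in N (None keeps the last); returns when the fingers have stopped.
- manip.pause(seconds).
- inverse_kinematics(position, orientation): joint angles nearest the present ones, or None.
- vision.capture(name): name is "side" or "top" or "wrist"; returns a dict with "image" (480x640x3 uint8, blue, green, red), "K" (3x3 intrinsics, pixels), "dist_coeffs" ([k1, k2, p1, p2, k3] as OpenCV has them; the pictures are not rectified), "xyz" and "rotation" of the camera in the world. Camera axes: x right, y down, z forward; pixel columns grow to the right and rows downward; lengths in m; the calibration is good to about 2 mm. A picture is of the moment at which its call begins. There is no depth.
A pose or a line that the arm cannot do raises manip.Unreachable and nothing moves.
- sign_off(): hands the job in; it is judged then, once.
Readings, each from a call of its own:
- read_clock(): time.
- read_q(): joint angles.
- read_dq(): joint speeds.
- read_joint_torque(): joint torques, N m.
- read_eef_pos(): TCP position.
- read_ee_rot(): TCP orientation.
- read_wrist_force(): force on the tool from outside, world axes, zero at the start.
- read_torque(): the same for the moment, N m.
- read_width(): finger opening in m.
- read_gripper_force(): force on a finger pad.
Only numpy, scipy, OpenCV 4.12 (cv2) and the standard library are available. Lean on these libraries where they do the work, as an engineer would, in place of code of your own. Each camera call takes 0.05 s, during which the arm holds its last target. There are 200 camera calls.

## Working session

There is one attempt and no reset: what is moved stays moved. The work goes in short steps, each a Python script; the robot and the scene stay as the last script left them, time stands still between calls to the robot, and variables do not carry over. Pictures are saved under pics/ and viewed, at most 10 in all, crops included, and the job is handed in when it is done.

```bash
ls; mkdir -p pics; python3 - <<'E'
from plant import *
import cv2,json,numpy as np
for n in("top","side"):
    c=vision.capture(n); cv2.imwrite(f"pics/{n}0.png",c["image"])
    print(n,c["K"],c["dist_coeffs"],c["xyz"],c["rotation"])
print(read_clock(),read_ee_rot(),read_wrist_force())
E
```

```text
pics
top [[573.66215639   0.         312.26440115]
 [  0.         573.66215639 239.405027  ]
 [  0.           0.           1.        ]] [-0.08382858  0.          0.          0.          0.        ] [0.44441146 0.12637851 1.24530073] [[-0.00416556 -0.99309696  0.11722234]
 [-0.99996487  0.00328412 -0.00771154]
 [ 0.00727333 -0.11725034 -0.99307576]]
side [[527.12221034   0.         325.29966651]
 [  0.         527.12221034 237.00442059]
 [  0.           0.           1.        ]] [-0.04457147  0.          0.          0.          0.        ] [ 0.15926973 -0.60467079  0.84698285] [[ 0.86646465 -0.33714569  0.36820075]
 [-0.49907821 -0.56626954  0.65594188]
 [-0.01264711 -0.75211142 -0.65891461]]
0.1 [[-9.45447468e-01  3.25774184e-01 -5.16657154e-04]
 [ 3.25774592e-01  9.45446144e-01 -1.58254077e-03]
 [-2.70794145e-05 -1.66452294e-03 -9.99998614e-01]] [-0.58558445  0.19290911 -0.25173999]
```

View pics/top0.png

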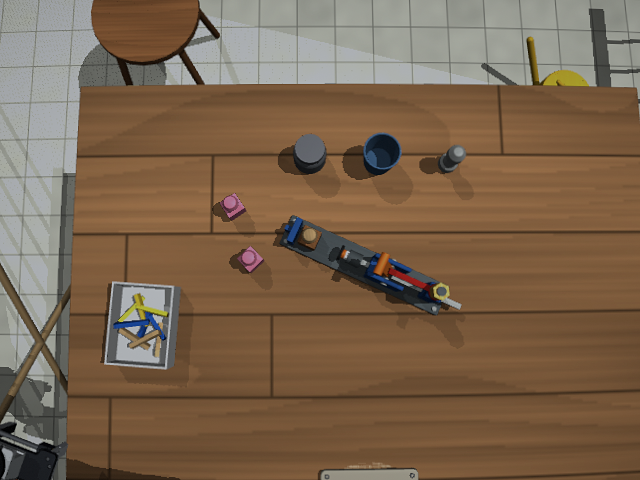

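View pics/side0.png

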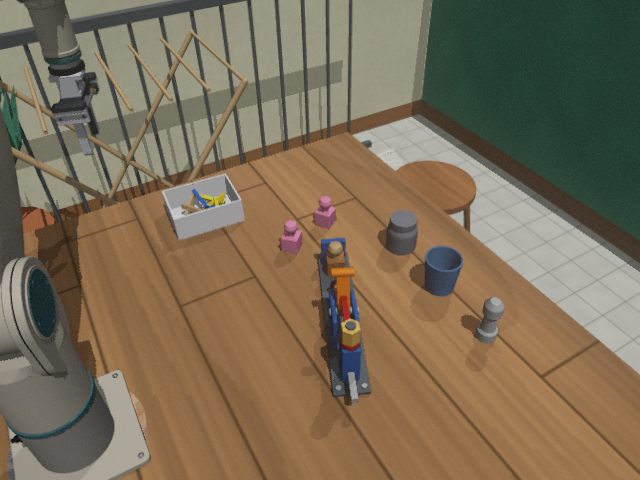

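The clamp runs from the nut (about 440,292 in top) to the fixed jaw (292,230). The real block is the wooden one in the clamp, the pink ones are look-alikes, and the trigger bar is at (381,265). I'll enlarge this area.

```bash
python3 - <<'E'
import cv2
a=cv2.imread("pics/top0.png")[205:325,270:470]; cv2.imwrite("pics/c1.png",cv2.resize(a,None,fx=4,fy=4,interpolation=cv2.INTER_CUBIC))
E
```

```text
(no output)
```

View pics/c1.png

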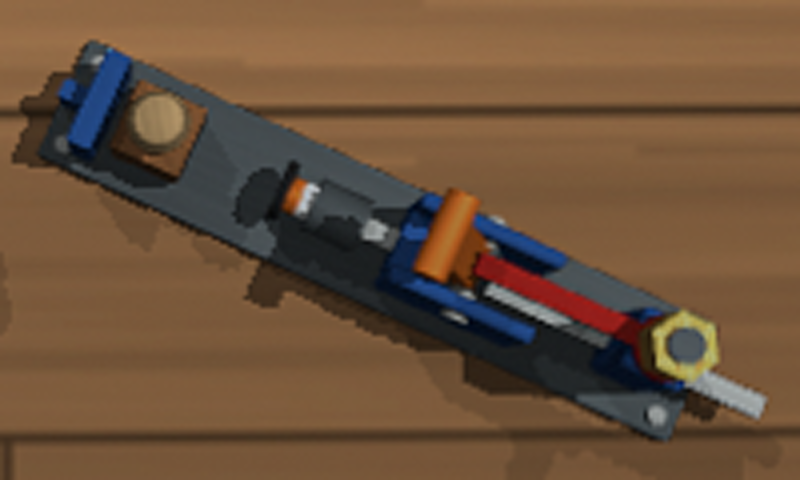

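```bash
cat > h.py <<'E'
from plant import *
import numpy as np, cv2
from scipy.optimize import least_squares
def proj(c,P):
    R=np.array(c["rotation"]).T; t=-R@np.array(c["xyz"])
    return cv2.projectPoints(np.float64(P).reshape(-1,3),cv2.Rodrigues(R)[0],t,np.array(c["K"]),np.array(c["dist_coeffs"]))[0].reshape(-1,2)
def W(p,P):  # clamp frame -> world
    x,y,a=p; c,s=np.cos(a),np.sin(a); P=np.float64(P)
    return P@np.array([[c,s,0],[-s,c,0],[0,0,1]])+[x,y,0]
def R_close(a): # tool down, closing axis (tool y) at world yaw a
    y=np.array([np.cos(a),np.sin(a),0]); z=np.array([0,0,-1.]); return np.c_[np.cross(y,z),y,z]
def crop(img,x,y,w,h,f,name):
    cv2.imwrite(name,cv2.resize(img[y:y+h,x:x+w],None,fx=f,fy=f,interpolation=cv2.INTER_CUBIC))
E
python3 - <<'E'
from h import *
c=vision.capture("top")
P=np.array([[235,-35,10],[235,35,10],[-140,35,10],[-100,0,150],[26.6+3,0,161]])/1e3
u=np.array([[95,42],[42,158],[668,440],[685,345],[450,233]])/4+[270,205]
f=lambda p:(proj(c,W(p,P))-u).ravel()
r=least_squares(f,[.45,.1,1.2]); print(r.x,r.fun.reshape(-1,2).round(1)); p=r.x; np.save("p.npy",p)
# along-rod positions from crop points
def along(px,z):
    g=lambda q:(proj(c,W(p,[[q[0],q[1],z]]))-(np.array(px)/4+[270,205])).ravel()
    return least_squares(g,[.1,0]).x*1e3
print("pad top",along((290,170),.053),"knob",along((158,120),.079),"nut top",along((685,345),.150))
q0=read_q()
for o in(np.pi/2,-np.pi/2):
    for d in(0,1.68):
        q=inverse_kinematics(W(p,[-.1,0,.14]),R_close(p[2]+o+d)); print(o,d,None if q is None else np.round(q,2))
print("trig",[inverse_kinematics(W(p,[.0266,0,.15]),R_close(p[2]+o)) for o in(0,np.pi)])
E
```

```text
[ 0.51418799 -0.04047574  1.14058463] [[-0.7 -0.5]
 [-1.  -0.5]
 [ 1.1  0.8]
 [ 1.4  0.2]
 [-0.8 -0.1]]
pad top [108.24498923  -9.425158  ] knob [180.64677922  -1.82597792] nut top [-97.40244321   0.7111708 ]
1.5707963267948966 0 [ 0.4   0.54 -0.27  2.03  0.24  0.6   2.68]
1.5707963267948966 1.68 [-0.22  0.62  0.65  2.05 -0.6   0.67 -1.06]
-1.5707963267948966 0 [-0.1   0.57  0.47  2.05 -0.44  0.62  0.23]
-1.5707963267948966 1.68 [ 0.13  0.53  0.13  2.04 -0.12  0.58  1.58]
trig [array([-0.08478203,  0.55355265,  0.09200504,  1.93993654, -0.07973428,
        0.65153086,  1.19757946]), array([-0.67396638,  0.856526  ,  1.14343345,  1.95545344, -0.95196193,
        1.0050007 , -1.06643398])]
```

```bash
python3 - <<'E'
from h import *
p=np.load("p.npy")
manip.move_ptp(W(p,[-.1,0,.26]),R_close(p[2]-np.pi/2))
print(read_clock(),read_q().round(2) if hasattr(read_q(),'round') else read_q(),read_eef_pos())
c=vision.capture("wrist"); cv2.imwrite("pics/w1.png",c["image"])
print(c["xyz"],c["rotation"]); print(proj(c,W(p,[[-.1,0,.15],[0,0,.11],[.029,0,.16],[-.04,.025,.09],[-.04,-.025,.09]])))
E
```

```text
2.9333 [-0.39  0.48  0.88  1.92 -0.45  0.96  0.28] [ 0.47285835 -0.13041959  0.25980215]
[ 0.50736055 -0.05424402  0.421953  ] [[ 0.91006747 -0.39624004 -0.12153613]
 [-0.4144577  -0.87105914 -0.26359208]
 [-0.00141942  0.29025816 -0.95694733]]
[[326.16252897 237.86166966]
 [326.54203468 110.49330148]
 [326.81883829  62.46445535]
 [299.41556098 156.84872323]
 [353.27746751 157.01430842]]
```

View pics/w1.png

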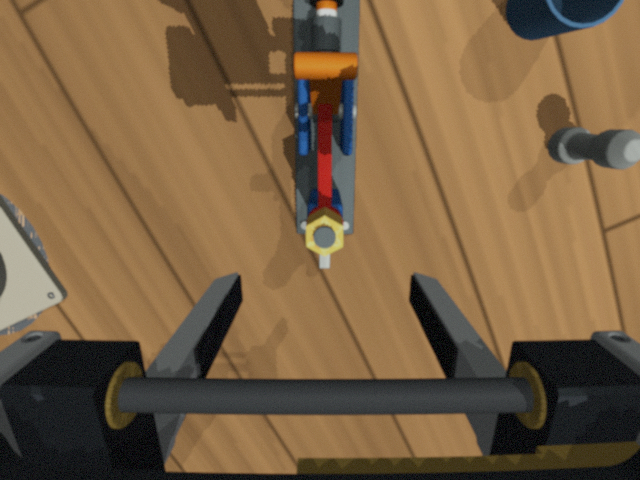

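```bash
python3 - <<'E'
from h import *
p=np.load("p.npy"); a0=p[2]-np.pi/2
pos=W(p,[-.0992,.0005,.138])
manip.line_to(pos,velocity=.12)
manip.move_gripper(0.025,force=30)
print(read_clock(),read_width(),read_gripper_force(),read_wrist_force())
for d in np.linspace(0,1.69,7)[1:]:
    manip.line_to(pos,R_close(a0+d),velocity=.1)
    print(round(d,2),read_clock(),np.round(read_q(),2)[[0,2,4,6]],np.round(read_wrist_force(),1),np.round(read_torque(),2)[2],np.round(read_width(),4))
E
```

```text
5.15 0.029582380477031055 30.000470106024295 [-2.31543656  0.9700677   1.83304203]
0.28 5.5833 [-0.2   0.62 -0.58  0.66] [ 0.1  1.5 -0.7] 0.11 0.0297
0.56 6.0167 [-0.15  0.54 -0.51  0.86] [ 1.7  0.8 -1.6] 0.04 0.0297
0.84 6.45 [-0.1   0.46 -0.43  1.07] [ 4.9  1.9 -5.1] 0.07 0.03
1.13 6.8833 [-0.05  0.37 -0.36  1.27] [ 6.5  2.5 -4.9] 0.0 0.03
1.41 7.3167 [ 0.01  0.29 -0.28  1.47] [ 6.   2.7 -5.2] 0.01 0.0301
1.69 7.75 [ 0.07  0.21 -0.2   1.67] [ 6.6  4.7 -5.5] 0.05 0.0296
```

```bash
python3 - <<'E'
from h import *
p=np.load("p.npy")
manip.move_gripper(0.05)
x=np.array(read_eef_pos()); manip.line_to(x+[0,0,.09],velocity=.2)
manip.move_ptp(W(p,[.0266,0,.235]),R_close(p[2]))
print(read_clock(),np.round(read_q(),2))
c=vision.capture("wrist"); cv2.imwrite("pics/w2.png",c["image"])
print(proj(c,W(p,[[-.1,0,.15],[.0266,.022,.1526],[.0266,-.022,.1526],[-.1,.1,.114]])))
E
```

```text
9.4583 [-0.22  0.45  0.28  1.85 -0.16  0.86  1.28]
[[158.5282113  250.65620375]
 [327.57951068 223.56795344]
 [327.32608119 280.18690265]
 [163.57022231 112.53512858]]
```

View pics/w2.png

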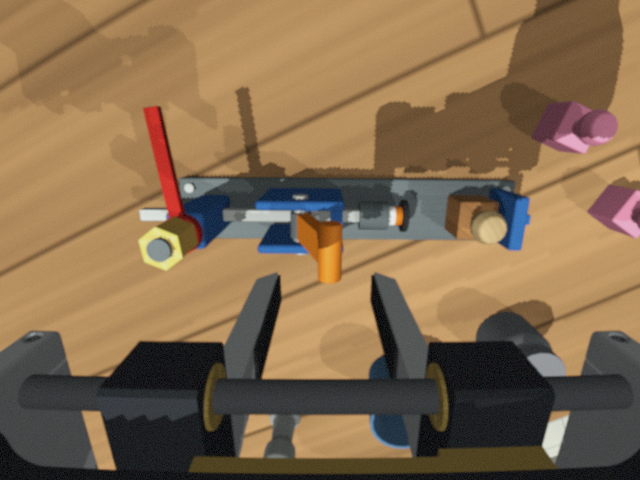

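The tongue now points about 95° off the rod, at (155,110), well clear of the trigger. The bar centre at (328,252) is where I predicted. I'll take the bar near the fingertips so the stem doesn't foul the pads, then make the first stroke.

```bash
cat >> h.py <<'E'
p=np.load("p.npy"); RT=R_close(p[2]); ax=W([0,0,p[2]],[1,0,0])
def tp(th,dx=0,dz=.010):
    l=.33-th; return W(p,[dx+.082*np.sin(l),0,.075+.082*np.cos(l)+dz])
def now():
    l=np.arcsin(np.clip(((np.array(read_eef_pos())-W(p,[0,0,0]))@ax)/.082,-1,1)); return .33-l
def go(th0,th1,step=.16,v=.08,show=False):
    n=max(1,int(np.ceil(abs(th1-th0)/step)))
    for t in np.linspace(th0,th1,n+1)[1:]:
        manip.line_to(tp(t),velocity=v)
        if show:
            f=np.mean([np.array(read_wrist_force()) for _ in range(3)],0)
            print(f"t={read_clock():.2f} th={t:.3f} act={now():.3f} Fx={f@ax:.1f} Fz={f[2]:.1f}")
E
python3 - <<'E'
from h import *
f0=np.array(read_wrist_force()); print(f0@ax,f0[2])
manip.line_to(tp(.03),velocity=.1)
manip.move_gripper(.01,force=20)
f=np.array(read_wrist_force()); print(read_clock(),read_width(),f@ax,f[2])
go(.03,.62,.15,.08,True)
go(.62,.03,.15,.12,True)
E
```

```text
-0.43567955694287913 -0.05992309994406805
10.9833 0.01785360030812236 4.907025013287829 5.495405260268496
t=11.28 th=0.177 act=0.159 Fx=4.8 Fz=9.1
t=11.58 th=0.325 act=0.315 Fx=4.3 Fz=8.2
t=11.88 th=0.473 act=0.468 Fx=3.2 Fz=6.8
t=12.18 th=0.620 act=0.619 Fx=2.9 Fz=6.6
t=12.43 th=0.473 act=0.482 Fx=0.0 Fz=6.0
t=12.68 th=0.325 act=0.331 Fx=-0.0 Fz=5.0
t=12.93 th=0.177 act=0.178 Fx=0.2 Fz=0.8
t=13.18 th=0.030 act=0.031 Fx=1.2 Fz=1.6
```

```bash
python3 - <<'E'
from h import *
go(.03,.62,.15,.08,True)
c=vision.capture("wrist"); crop(c["image"],200,120,360,180,2.2,"pics/w3.png")
go(.62,.03,.15,.12,True)
E
```

```text
t=13.48 th=0.177 act=0.170 Fx=3.1 Fz=3.4
t=13.78 th=0.325 act=0.315 Fx=4.3 Fz=7.4
t=14.08 th=0.473 act=0.466 Fx=3.4 Fz=7.5
t=14.38 th=0.620 act=0.617 Fx=3.3 Fz=4.7
t=14.68 th=0.473 act=0.483 Fx=-0.5 Fz=5.3
t=14.93 th=0.325 act=0.327 Fx=-0.1 Fz=3.9
t=15.18 th=0.177 act=0.178 Fx=-0.8 Fz=3.1
t=15.43 th=0.030 act=0.028 Fx=0.3 Fz=0.3
```

View pics/w3.png

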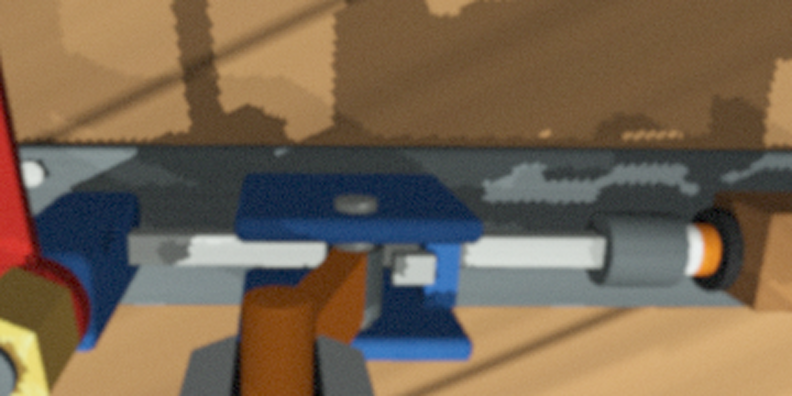

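```bash
python3 - <<'E'
from h import *
go(.03,.33,.15,.08,True)
f=[]
for t in np.arange(.37,.611,.03):
    manip.line_to(tp(t),velocity=.05); manip.pause(.1)
    F=np.mean([np.array(read_wrist_force()) for _ in range(3)],0); print(f"{t:.2f} {now():.3f} {F@ax:.1f} {F[2]:.1f}")
    if F@ax>9: break
c=vision.capture("wrist"); crop(c["image"],420,160,220,140,3.6,"pics/w4.png"); print(read_clock(),t)
E
```

```text
t=15.68 th=0.130 act=0.123 Fx=4.3 Fz=-0.8
t=15.93 th=0.230 act=0.218 Fx=4.4 Fz=5.6
t=16.18 th=0.330 act=0.320 Fx=4.3 Fz=6.6
0.37 0.355 4.7 6.3
0.40 0.382 4.9 6.1
0.43 0.413 5.0 4.9
0.46 0.442 4.8 4.1
0.49 0.473 5.5 4.6
0.52 0.504 6.6 4.0
0.55 0.532 4.9 4.5
0.58 0.559 6.0 4.8
0.61 0.586 6.5 4.1
19.3833 0.6100000000000002
```

View pics/w4.png

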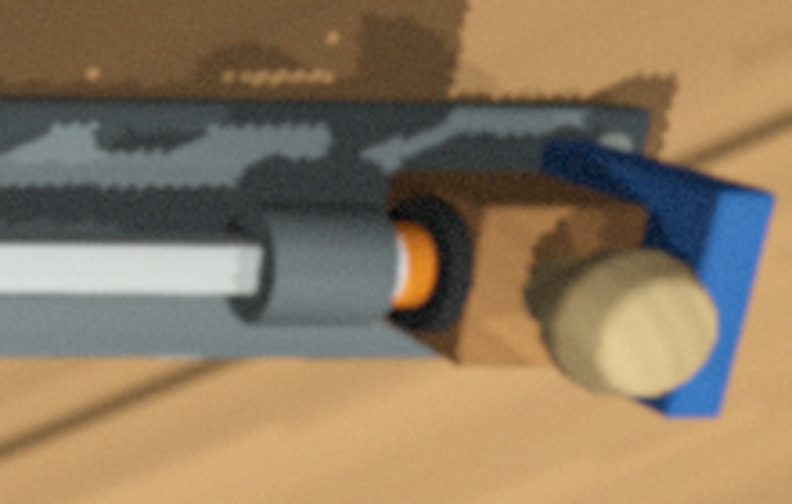

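The block now sits against the jaw and the pad is roughly 3 mm in: about 3 px of white and 10 px of orange remain unscaled. I'll take a fresh stroke and finish partway through it.

```bash
python3 - <<'E'
from h import *
go(.61,.03,.15,.12)
c=vision.capture("wrist"); a=c["image"][160:300,420:640].copy()
def show(t):
    F=np.mean([np.array(read_wrist_force()) for _ in range(3)],0); print(f"{t:.2f} {now():.3f} {F@ax:.1f} {F[2]:.1f}")
show(.03)
for t in (.06,.09,.12,.15,.18):
    manip.line_to(tp(t),velocity=.05); manip.pause(.1); show(t)
c=vision.capture("wrist"); b=c["image"][160:300,420:640]
crop(np.vstack([a[30:110],b[30:110]]),0,0,220,160,3.6,"pics/w5.png"); print(read_clock())
E
```

```text
0.03 0.032 0.7 -1.5
0.06 0.055 1.6 -8.0
0.09 0.084 3.9 -9.2
0.12 0.111 5.1 -8.4
0.15 0.137 5.5 -8.7
0.18 0.162 6.2 -7.1
22.2333
```

View pics/w5.png

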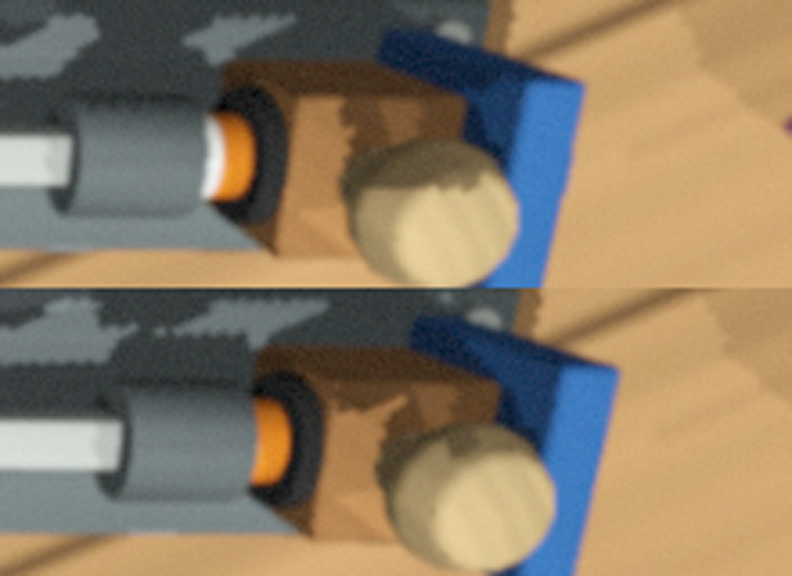

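The white has just gone from view, but the sleeve rim hides about 2 mm of the stem, so the pad is about 5.7 mm in. I'll add a little over 1 mm and then check.

```bash
python3 - <<'E'
from h import *
for t in (.20,.217):
    manip.line_to(tp(t),velocity=.05); manip.pause(.2)
    F=np.array(read_wrist_force()); print(t,now(),F@ax,F[2])
c=vision.capture("wrist"); crop(c["image"],420,170,200,100,4,"pics/w6.png"); print(read_clock(),read_width())
E
```

```text
0.2 0.178739251198509 5.692630541330752 -6.9270420413551665
0.217 0.19165564467413787 6.69399707420618 -6.5459601675717725
23.1833 0.016989490654457023
```

View pics/w6.png

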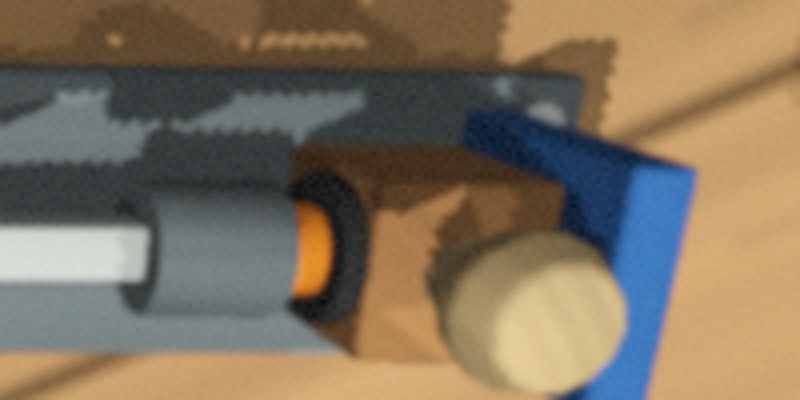

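The pad is about 6.5 mm in, with only orange visible, 8 px wide unscaled. The block is upright against the jaw. I'll make one small last nudge and hand in while holding the trigger.

```bash
python3 - <<'E'
from h import *
manip.line_to(tp(.23),velocity=.05); manip.pause(.5)
print(read_clock(),now(),np.array(read_wrist_force())@ax); print(sign_off())
E
```

```text
23.9333 0.20228458536396585 7.958988032486224
the job is handed in; nothing more can be done
None
```

The job is handed in at 23.9 s: the nut is turned about 1.67 rad anticlockwise, the block is upright against the fixed jaw, the pad is roughly 7 mm in (half-way, estimated from the wrist camera and trigger travel), and the trigger is still held pulled.

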